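# Build up the two-step bangle display by the till

### The job

Put the two-step bangle display together on the stand with the four steel posts: lower the longer, thicker drilled board over all four posts until it lies flat on the stand's base, then lower the shorter, thinner drilled board over the same posts so that it lies flat on the first. Let go of both; leave the similar board without holes where it lies.

Things in the scene. Friction and masses are not known exactly. Their poses are not given: they have to be found in the camera images.
- stand: Fixed wooden base, 175 (x) by 100 (y) by 25 mm high, H-shaped: two crossbars joined by a spine 30 mm wide. Four upright steel posts, 8 mm thick, at x = +-50, y = +-28 mm, end 80 mm above the origin. Origin: centre of the underside, on the counter's glass pane (pane top, on which all things lie, at z = 0.006); z up.
- lower_board_center (a point): Centre, half-way up, of the longer loose pale wooden board: 170 (x) by 100 (y) by 24 mm thick, 0.2 kg, lying flat. H-shaped: its waist, x = -30 to 30 mm, is only 50 mm wide (y = +-25), to grip across from above. Four 28 mm through holes at x = +-50, y = +-28 mm; a half turn fits too. In place, its centre is 37 mm above the stand's origin.
- upper_board_center (a point): Centre, half-way up, of the shorter loose pale wooden board: 140 (x) by 100 (y) by 16 mm thick, 0.11 kg, lying flat. Same waist and same four holes as the longer one. In place on it, its centre is 57 mm above the stand's origin.
- plain_board_center (a point): Centre, half-way up, of the undrilled pale wooden board of like outline, 156 (x) by 100 (y) by 20 mm thick, lying flat; a bystander that is not to be moved.

How it is judged:
On the way:
1. the longer, thicker board is down over all four posts, flat on the stand's base (horizontal distance between lower_board_center and stand below 0.016 m and z of lower_board_center in the frame of stand below 0.042 m and angle between lower_board_center's own z axis and vertical below 0.07 rad and angle between the x axis of lower_board_center and the x axis of stand, either way round below 0.25 rad), for 0.2 s.
At the end, for the whole second after the job is handed in: Both boards at rest on the posts: centres within 16 mm of the stand's axis, level within 0.07 rad, long axes within 0.25 rad of the stand's (either way round); centre heights above the stand's origin under 42 mm (longer board) and under 62 mm (shorter board) (all of step 1 and horizontal distance between upper_board_center and stand below 0.016 m and z of upper_board_center in the frame of stand below 0.062 m and angle between upper_board_center's own z axis and vertical below 0.07 rad and angle between the x axis of upper_board_center and the x axis of stand, either way round below 0.25 rad and linear speed of each of lower_board, upper_board below 0.02 m/s); the robot touches nothing.
It fails at once if the board without holes is moved by more than 30 mm (distance of plain_board_center from where it was at the start of the episode above 0.03 m).
It also fails if it takes over 72 s, if anything falls off the work surface, if the arm or the gripper's body presses on something with over 40 N, if the wrist force passes 120 N, or if a joint passes its speed limit or range.

### The arm

A 7-joint arm with a two-finger parallel gripper is mounted at the origin on the work surface. World frame = base frame: x ahead of the robot, y to its left, z up, the work surface at z = 0. Lengths are in m, angles in rad, forces in N, time in s.
With the tool pointing down it reaches from about 0.425 to 0.925 m from the base axis. Payload 6.8 kg.
Tool frame: the origin (TCP) lies midway between the tips of the shut fingers; the grasp point (between the pads) lies 19 mm behind it; z points along the fingers, y is the line along which they close (so a half turn about z gives the same grasp; the last joint's range is limited). The gripper opens to 85 mm and grips with 20 to 120 N. Pads are 22 mm wide; open, the fingers measure 114 mm over their backs; the gripper's body (76 mm by 85 mm) begins 54 mm behind the grasp point. The pads swing forward as they close: fully open they stand 13 mm farther back than shut.
Start: joints at [-1.294, 0.477, 0.022, 1.555, -0.011, 1.109, -0.083], TCP at [0.253, 0.626, 0.231] pointing down, gripper open.
Joint ranges: [-2.96, 2.96], [-0.34, 2.1], [-1.41, 1.46], [0.24, 2.44], [-1.37, 4.51], [0.17, 1.92], [-2.96, 2.96]. Speed limits (rad/s): [2.39, 2.39, 3.14, 3.14, 3.14, 3.14, 3.14].

### API

Orientations are given as a unit quaternion [w, x, y, z].
In Python, from station import bot, eyes, ticket gives the robot as it stands.
- The arm moves only by the shell command python3 -m crank 'ROWS' [FORCE]. ROWS is text: rows parted by semicolons, each of 7 numbers parted by spaces: the shift along the tool's x, y, z in units of 0.5 m (1.0 is 0.5 m), then the turn, a rotation vector about the tool's x, y, z in units of 180 degrees (1.0 is 180 degrees), then the closure, from 0 (fully open) to 1 (shut). A call has 1 to 20 rows; each row is the pose to reach, as a shift and turn from the pose commanded when the call began, along the tool's axes at that moment, turning the shorter way round; what a row does not reach only later rows make up. A row lasts 1/10 s, in which the tool goes at most 50 mm and 8.59 degrees, less where a joint would pass 70% of its speed; a pose out of reach is approached as far as the arm can. A call with a number of a shift or a turn outside -1 to 1 is refused whole. A call with a gripper value outside its range is refused whole. The fingers move at their own pace and stop on an object; FORCE is the grip in N (left out, the last holds). Time passes only in rows, so rows that repeat a pose let the fingers close. It gives the time, the measured TCP pose, the force, the opening and the grip force at its end, in the units of the state.
- bot.get_obs(): the state, without advancing time (a new reading comes with each control period).
- eyes.read_camera(name): name is "side" or "top" or "wrist"; returns a dict with "image" (384x512x3 uint8, red, green, blue), "K" (3x3 intrinsics, pixels), "R" (3x3) and "t" (3): a world point X has camera coordinates R X + t. Camera axes: x right, y down, z forward; pixel columns grow to the right and rows downward; lengths in m; the calibration is good to about 2 mm. A picture is of the moment at which its call begins. There is no depth.
- ticket.hand_in(): hands the job in; it is judged then, once.
The state is a dict: "t": time; "q": joint angles; "joint_vel": joint speeds; "joint_torque": joint torques, N m; "eef_pos": TCP position; "tool_rot": TCP orientation; "contact_force": force on the tool from outside, world axes, zero at the start; "torque": the same for the moment, N m; "gripper_width": opening from 0.0 (shut) to 1.0 (fully open); "grasp_force": force on a finger pad.
Only numpy, scipy, OpenCV 4.12 (cv2) and the standard library are available. Lean on these libraries where they do the work, as an engineer would, in place of code of your own. Each camera call takes 0.05 s, during which the arm holds its last target. There are 200 camera calls.

## Working session

There is one attempt and no reset: what is moved stays moved. The work goes in short steps, Python scripts to look and compute and a shell command to move; the robot and the scene stay as the last step left them, time stands still between calls to the robot, and variables do not carry over. Pictures are saved under pics/ and viewed, at most 10 in all, crops included, and the job is handed in when it is done.

```bash
mkdir -p pics; python3 - <<'E'
from station import bot,eyes
import cv2,numpy as np,pickle
o=bot.get_obs();print(o)
for n in("top","side"):
    c=eyes.read_camera(n);pickle.dump(c,open(n+".pkl","wb"))
    cv2.imwrite(f"pics/{n}0.png",cv2.cvtColor(c["image"],cv2.COLOR_RGB2BGR));print(n,c["K"],c["R"],c["t"])
E
```

```text
{'t': 0.0, 'q': array([-1.29413302,  0.47779408,  0.02234732,  1.55647469, -0.01149813,
        1.10925813, -0.08307232]), 'joint_vel': array([ 0.00026994,  0.00105858,  0.00044787,  0.00010402, -0.00059751,
       -0.00137199, -0.0018755 ]), 'joint_torque': array([ 1.87132387e-04, -5.96462417e+01,  1.60759930e+00, -2.81197375e+01,
        1.24140125e-02,  9.21385858e-03,  1.19085780e-05]), 'eef_pos': array([0.25315128, 0.62509338, 0.23032007]), 'tool_rot': array([-1.03781438e-04,  1.91175906e-01,  9.81555377e-01, -8.96989525e-04]), 'contact_force': array([ 0.06902121, -0.03521347, -0.33358736]), 'torque': array([-0.03530231, -0.02770641,  0.00858062]), 'grasp_force': 0.0, 'gripper_width': 0.9973334038795661}
top [[399.66515268   0.         255.03761848]
 [  0.         399.66515268 185.57797735]
 [  0.           0.           1.        ]] [[-0.02654762 -0.99949897 -0.01723486]
 [-0.992978    0.02835484 -0.11485073]
 [ 0.11528187  0.01406482 -0.99323324]] [0.02217335 0.61948619 0.89762973]
side [[455.02658915   0.         263.50095422]
 [  0.         455.02658915 189.50216737]
 [  0.           0.           1.        ]] [[-0.95573899 -0.29388159  0.0140214 ]
 [-0.23788627  0.74383527 -0.62459524]
 [ 0.17312743 -0.60028552 -0.78082276]] [0.60546369 0.19323515 1.06030817]
```

View pics/top0.png

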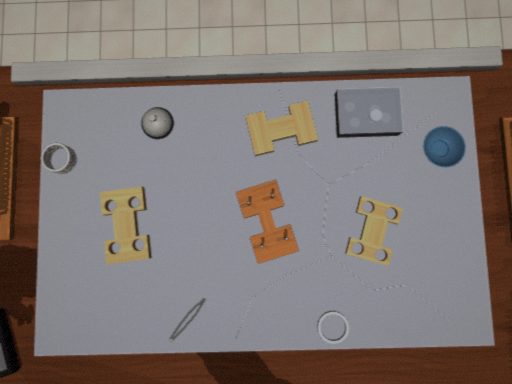

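View pics/side0.png

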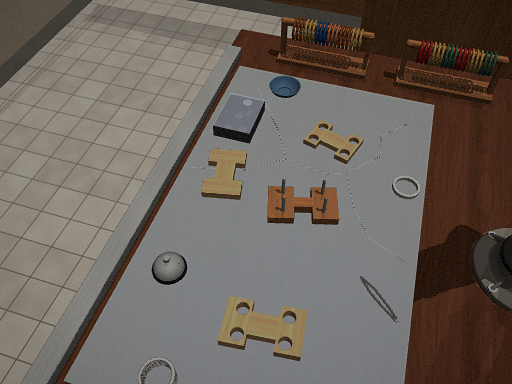

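The top picture shows the stand at (267,221). The longer drilled board is on the left at (125,225) and the shorter one on the right at (375,230). The plain board lies at the top, at (282,128). The side view agrees: longer board at (262,328), stand at (303,204), shorter board at (333,140). Next I fit the outlines in both views.

```bash
cat > fit.py <<'E'
import cv2,numpy as np
from scipy.optimize import minimize
S=4
def proj(c,P): 
    p=(c["K"]@(c["R"]@np.asarray(P).T+c["t"][:,None])).T; return p[:,:2]/p[:,2:]
def ray(c,uv,z):
    d=c["R"].T@np.linalg.solve(c["K"],[*uv,1]); o=-c["R"].T@c["t"]; return o+d*(z-o[2])/d[2]
def sil(c,pose,L,w,z0,h,holes,wx=.03):
    x,y,a=pose; R=np.array([[np.cos(a),-np.sin(a)],[np.sin(a),np.cos(a)]])
    H=np.array([[-L/2,-.05],[-wx,-.05],[-wx,-w],[wx,-w],[wx,-.05],[L/2,-.05],[L/2,.05],[wx,.05],[wx,w],[-wx,w],[-wx,.05],[-L/2,.05]])
    th=np.linspace(0,2*np.pi,24); out=np.zeros((384*S,512*S),np.uint8)
    for z in np.linspace(z0,z0+h,5):
        m=np.zeros_like(out)
        f=lambda q:np.round((proj(c,np.c_[q@R.T+[x,y],np.full(len(q),z)])+.5)*S*16-8).astype(np.int32)
        cv2.fillPoly(m,[f(H)],255,shift=4)
        if holes:
            for sx in(-.05,.05):
                for sy in(-.028,.028): cv2.fillPoly(m,[f(np.c_[sx+.014*np.cos(th),sy+.014*np.sin(th)])],0,shift=4)
        out|=m
    return cv2.resize(out,(512,384),interpolation=cv2.INTER_AREA)/255.
def mask(c,kind):
    hsv=cv2.cvtColor(c["image"],cv2.COLOR_RGB2HSV); h,s=hsv[...,0].astype(int),hsv[...,1]
    return ((s>75)&((h>=17)&(h<35) if kind=="pale" else (h>=4)&(h<17))).astype(float)
def fit(cams,p0,kind,*a):
    ms=[]
    for c in cams:
        m=mask(c,kind); u,v=proj(c,[[p0[0],p0[1],.02]])[0].astype(int)
        k=np.zeros_like(m); cv2.circle(k,(u,v),62,1,-1); ms.append(m*k)
    f=lambda p:sum(np.abs(sil(c,p,*a)-m).sum()/m.sum() for c,m in zip(cams,ms))
    p0=min(([p0[0],p0[1],p0[2]+d] for d in np.linspace(-.3,.3,7)),key=f)
    r=minimize(f,p0,method="Nelder-Mead",options=dict(initial_simplex=np.array(p0)+np.vstack([[0,0,0],np.diag([.008,.008,.1])]),xatol=1e-4,fatol=1e-4))
    return r.x,r.fun
E
python3 - <<'E'
import pickle,numpy as np
from fit import *
T,Sd=[pickle.load(open(n+".pkl","rb")) for n in("top","side")]
for n,uv,z,a,k,arg in [("lower",(125,225),.02,0,"pale",(.17,.025,.006,.024,1)),("upper",(375,230),.02,-.3,"pale",(.14,.025,.006,.016,1)),
  ("plain",(282,128),.02,1.4,"pale",(.156,.025,.006,.02,0)),("stand",(267,221),.02,.2,"or",(.175,.015,.006,.025,0))]:
    p=ray(T,uv,z)
    for cs in([T],[Sd],[T,Sd]):
        best=min((fit(cs,[p[0],p[1],a+b],k,*arg) for b in (0,.5,-.5)),key=lambda r:r[1]); print(n,len(cs),best[0].round(4),round(best[1],3))
    if n=="lower":   # try swap
        print("as short",fit([T,Sd],best[0],k,.14,.025,.006,.016,1)[1])
    if n=="stand":
        for uv in((249,200),(273,195),(263,243),(286,236)): print(ray(T,uv,.086).round(3))
E
```

```text
lower 1 [0.5378 0.3156 0.1019] 0.155
lower 1 [0.5387 0.3134 0.1103] 0.231
lower 2 [0.5384 0.314  0.1078] 0.4
as short 0.9240013818426669
upper 1 [ 0.5088 -0.2702 -0.3052] 0.145
upper 1 [ 0.5097 -0.2732 -0.3121] 0.454
upper 2 [ 0.5094 -0.2719 -0.3061] 0.634
plain 1 [ 0.7615 -0.0613  1.7888] 0.069
plain 1 [ 0.7622 -0.0631  1.7819] 0.269
plain 2 [ 0.7622 -0.0625  1.7758] 0.356
stand 1 [ 0.5377 -0.0192  0.2786] 0.107
stand 1 [ 0.5384 -0.0215  0.2779] 0.183
stand 2 [ 0.5378 -0.0203  0.2835] 0.303
[0.582 0.019 0.086]
[ 0.592 -0.035  0.086]
[ 0.488 -0.01   0.086]
[ 0.502 -0.06   0.086]
```

```bash
cat > plan.py <<'E'
import sys,numpy as np
from scipy.spatial.transform import Rotation as Ro
from station import bot
def plan(x,y,z,heading):
    """row for TCP goal, tool down, closing across a board of this heading"""
    o=bot.get_obs(); q=o["tool_rot"]; R=Ro.from_quat([*q[1:],q[0]])
    best=None
    for k in(0,np.pi):
        a=heading+np.pi/2+k; yt=np.array([np.cos(a),np.sin(a),0]); zt=np.array([0,0,-1.])
        G=Ro.from_matrix(np.c_[np.cross(yt,zt),yt,zt]); rv=(R.inv()*G).as_rotvec()
        if best is None or np.linalg.norm(rv)<np.linalg.norm(best): best=rv
    d=R.inv().apply(np.array([x,y,z])-o["eef_pos"])
    print("t",round(o["t"],2),"eef",o["eef_pos"].round(4),"q7",o["q"][6].round(2),"F",o["contact_force"].round(1),"w",round(o["gripper_width"],3),"g",round(o["grasp_force"],1))
    print("row",(d/.5).round(4),(best/np.pi).round(4),"rows>=",np.ceil(max(np.linalg.norm(d)/.05,np.degrees(np.linalg.norm(best))/8.59)))
if __name__=="__main__": plan(*map(float,sys.argv[1:]))
E
python3 plan.py .5382 .3145 .13 .106
```

```text
t 0.1 eef [0.2532 0.6251 0.2304] q7 -0.08 F [-0.3 -0.7  0.1] w 1.0 g 0.0
row [-0.7615 -0.3615  0.2015] [-5.000e-04 -1.000e-04 -1.562e-01] rows>= 9.0
```

```bash
python3 -m crank '-0.76 -0.36 0 0 0 -0.156 0;-0.76 -0.36 0 0 0 -0.156 0;-0.76 -0.36 0 0 0 -0.156 0;-0.76 -0.36 0 0 0 -0.156 0;-0.76 -0.36 0 0 0 -0.156 0;-0.76 -0.36 0 0 0 -0.156 0;-0.7615 -0.3615 0.2 0 0 -0.156 0;-0.7615 -0.3615 0.2 0 0 -0.156 0;-0.7615 -0.3615 0.2 0 0 -0.156 0;-0.7615 -0.3615 0.2 0 0 -0.156 0;-0.7615 -0.3615 0.2 0 0 -0.156 0;-0.7615 -0.3615 0.2 0 0 -0.156 0;-0.7615 -0.3615 0.2 0 0 -0.156 0;-0.7615 -0.3615 0.2 0 0 -0.156 0;-0.7615 -0.3615 0.2 0 0 -0.156 0;-0.7615 -0.3615 0.2 0 0 -0.156 0' 40; python3 plan.py .5382 .3145 .005 .106
```

```text
t: 1.7
eef_pos: [0.5383, 0.3158, 0.1318]
tool_rot: [0.0, -0.053, 0.999, 0.0]
contact_force: [-0.3, 0.9, -0.4]
gripper_width: 1.003
grasp_force: 0.0
t 1.7 eef [0.5383 0.3158 0.1318] q7 1.06 F [-0.3  0.9 -0.4] w 1.003 g 0.0
row [ 0.0005 -0.0028  0.2535] [0.0002 0.0002 0.    ] rows>= 3.0
```

```bash
python3 -m crank '0 -0.003 0.08 0 0 0 0;0 -0.003 0.15 0 0 0 0;0 -0.003 0.2 0 0 0 0;0 -0.003 0.235 0 0 0 0;0 -0.003 0.25 0 0 0 0;0 -0.003 0.25 0 0 0 0;0 -0.003 0.25 0 0 0 1;0 -0.003 0.25 0 0 0 1;0 -0.003 0.25 0 0 0 1;0 -0.003 0.25 0 0 0 1;0 -0.003 0.25 0 0 0 1;0 -0.003 0.25 0 0 0 1;0 -0.003 0.25 0 0 0 1;0 -0.003 0.25 0 0 0 1' 40; python3 plan.py .5382 .3145 .15 .106
```

```text
t: 3.1
eef_pos: [0.5395, 0.3143, 0.0077]
tool_rot: [0.001, -0.053, 0.999, 0.001]
contact_force: [-0.8, -1.0, 6.3]
gripper_width: 0.577
grasp_force: 42.9
t 3.1 eef [0.5395 0.3143 0.0077] q7 1.06 F [-0.8 -1.   6.3] w 0.577 g 42.9
row [ 0.0019  0.0009 -0.2845] [ 0.0004  0.0006 -0.0003] rows>= 3.0
```

```bash
python3 -m crank '0 0 -0.03 0 0 0 1;0 0 -0.1 0 0 0 1;0 0 -0.18 0 0 0 1;0 0 -0.25 0 0 0 1;0 0 -0.3 0 0 0 1;0 0 -0.3 0 0 0 1;0 0 -0.3 0 0 0 1' 60; python3 plan.py .538 -.0203 .15 .281
```

```text
t: 3.8
eef_pos: [0.5383, 0.3135, 0.1566]
tool_rot: [0.0, -0.053, 0.999, 0.0]
contact_force: [0.2, 0.5, -2.6]
gripper_width: 0.574
grasp_force: 65.3
t 3.8 eef [0.5383 0.3135 0.1566] q7 1.06 F [ 0.2  0.5 -2.6] w 0.574 g 65.3
row [ 0.0707 -0.6638  0.013 ] [ 0.0001  0.0001 -0.0559] rows>= 7.0
```

```bash
python3 -m crank '0.007 -0.06 0 0 0 -0.01 1;0.015 -0.14 0 0 0 -0.02 1;0.025 -0.23 0 0 0 -0.03 1;0.035 -0.32 0 0 0 -0.04 1;0.045 -0.41 0 0 0 -0.05 1;0.055 -0.5 0 0 0 -0.056 1;0.063 -0.58 0 0 0 -0.056 1;0.068 -0.64 0 0 0 -0.056 1;0.0707 -0.6638 0 0 0 -0.056 1;0.0707 -0.6638 0 0 0 -0.056 1;0.0707 -0.6638 0 0 0 -0.056 1;0.0707 -0.6638 0 0 0 -0.056 1' 60; python3 plan.py .538 -.0203 .08 .281
python3 - <<'E'
from station import eyes
import cv2,numpy as np
a=[cv2.cvtColor(eyes.read_camera(n)["image"],cv2.COLOR_RGB2BGR) for n in("side","wrist")]
a=[cv2.resize(a[0][100:300,180:420],(480,400)),cv2.resize(a[1],(320,240))]
a[1]=cv2.copyMakeBorder(a[1],0,160,0,0,cv2.BORDER_CONSTANT)
cv2.imwrite("pics/hover1.png",np.hstack(a))
E
```

```text
t: 5.0
eef_pos: [0.5382, -0.0177, 0.1558]
tool_rot: [-0.0, -0.142, 0.99, 0.001]
contact_force: [0.2, 0.9, -1.6]
gripper_width: 0.567
grasp_force: 65.1
t 5.0 eef [ 0.5382 -0.0177  0.1558] q7 1.8 F [ 0.2  0.9 -1.6] w 0.567 g 65.1
row [ 0.0017 -0.005   0.1516] [ 0.0003 -0.0002  0.0011] rows>= 2.0
```

View pics/hover1.png

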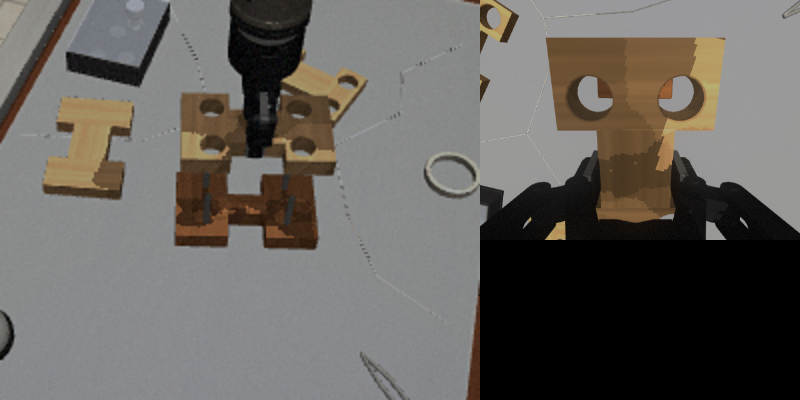

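The board hangs level over the stand. In the side crop its holes are at (212,107), (299,108), (211,145) and (302,149). I check their positions.

```bash
python3 - <<'E'
import pickle;from fit import *
S_=pickle.load(open("side.pkl","rb"))
P=np.array([ray(S_,(180+u/2,100+v/2),.178) for u,v in((212,107),(299,108),(211,145),(302,149))]);print(P.round(3),P.mean(0))
d=P[0]-P[1]+P[2]-P[3];print(np.arctan2(d[1],d[0]))
E
```

```text
[[ 0.592 -0.032  0.178]
 [ 0.496 -0.061  0.178]
 [ 0.578  0.024  0.178]
 [ 0.48  -0.001  0.178]] [ 0.53668163 -0.01757512  0.178     ]
0.2740002282475922
```

```bash
python3 -m crank '0.002 -0.005 0.03 0 0 0 1;0.002 -0.005 0.06 0 0 0 1;0.002 -0.005 0.09 0 0 0 1;0.002 -0.005 0.11 0 0 0 1;0.002 -0.005 0.13 0 0 0 1;0.002 -0.005 0.15 0 0 0 1;0.002 -0.005 0.17 0 0 0 1;0.002 -0.005 0.19 0 0 0 1;0.002 -0.005 0.21 0 0 0 1;0.002 -0.005 0.225 0 0 0 1;0.002 -0.005 0.235 0 0 0 1;0.002 -0.005 0.242 0 0 0 1;0.002 -0.005 0.242 0 0 0 1;0.002 -0.005 0.242 0 0 0 1' 60; python3 plan.py .538 -.0203 .033 .281
```

```text
t: 6.5
eef_pos: [0.5382, -0.0228, 0.0355]
tool_rot: [0.0, -0.14, 0.99, 0.0]
contact_force: [0.5, -0.1, -1.9]
gripper_width: 0.569
grasp_force: 65.2
t 6.5 eef [ 0.5382 -0.0228  0.0355] q7 1.82 F [ 0.5 -0.1 -1.9] w 0.569 g 65.2
row [-0.0009  0.0049  0.005 ] [-0.      0.0001  0.    ] rows>= 1.0
```

```bash
python3 -m crank '0 0.003 0.004 0 0 0 1;0 0.003 0.006 0 0 0 1;0 0.003 0.006 0 0 0 1;0 0.003 0.006 0 0 0 0;0 0.003 0.006 0 0 0 0;0 0.003 0.006 0 0 0 0;0 0.003 0.006 0 0 0 0;0 0.003 0.006 0 0 0 0;0 0.003 0.006 0 0 0 0;0 0.003 0 0 0 0 0;0 0.003 -0.05 0 0 0 0;0 0.003 -0.12 0 0 0 0;0 0.003 -0.2 0 0 0 0;0 0.003 -0.28 0 0 0 0;0 0.003 -0.32 0 0 0 0;0 0.003 -0.32 0 0 0 0;0 0.003 -0.32 0 0 0 0' 60; python3 plan.py .5092 -.271 .19 -.307
```

```text
t: 8.2
eef_pos: [0.5375, -0.0213, 0.1954]
tool_rot: [0.0, -0.14, 0.99, 0.0]
contact_force: [-1.0, 0.3, -0.6]
gripper_width: 0.998
grasp_force: 0.0
t 8.2 eef [ 0.5375 -0.0213  0.1954] q7 1.8 F [-1.   0.3 -0.6] w 0.998 g 0.0
row [ 0.193  -0.4641  0.0108] [1.000e-04 2.000e-04 1.872e-01] rows>= 6.0
```

```bash
python3 -m crank '0.03 -0.07 0 0 0 0.03 0;0.07 -0.16 0 0 0 0.07 0;0.11 -0.25 0 0 0 0.11 0;0.14 -0.34 0 0 0 0.15 0;0.17 -0.41 0 0 0 0.187 0;0.19 -0.45 0 0 0 0.187 0;0.193 -0.464 0 0 0 0.187 0;0.193 -0.464 0.08 0 0 0.187 0;0.193 -0.464 0.12 0 0 0.187 0;0.193 -0.464 0.12 0 0 0.187 0;0.193 -0.464 0.12 0 0 0.187 0' 40; python3 plan.py .5092 -.271 .004 -.307
python3 - <<'E'
from station import eyes
import cv2,numpy as np,pickle
from fit import *
c=eyes.read_camera("side");a=cv2.cvtColor(c["image"],cv2.COLOR_RGB2BGR);t=cv2.cvtColor(eyes.read_camera("top")["image"],cv2.COLOR_RGB2BGR)
cv2.imwrite("pics/placed1.png",np.hstack([cv2.resize(a[140:260,240:370],(390,360)),cv2.resize(t[160:280,210:340],(390,360))]))
E
```

```text
t: 9.3
eef_pos: [0.5094, -0.2698, 0.1349]
tool_rot: [-0.001, 0.152, 0.988, 0.0]
contact_force: [0.3, 0.2, -0.0]
gripper_width: 0.997
grasp_force: 0.0
t 9.3 eef [ 0.5094 -0.2698  0.1349] q7 1.79 F [ 0.3  0.2 -0. ] w 0.997 g 0.0
row [-0.0008 -0.0025  0.2617] [ 0.0001 -0.0005  0.0007] rows>= 3.0
```

View pics/placed1.png

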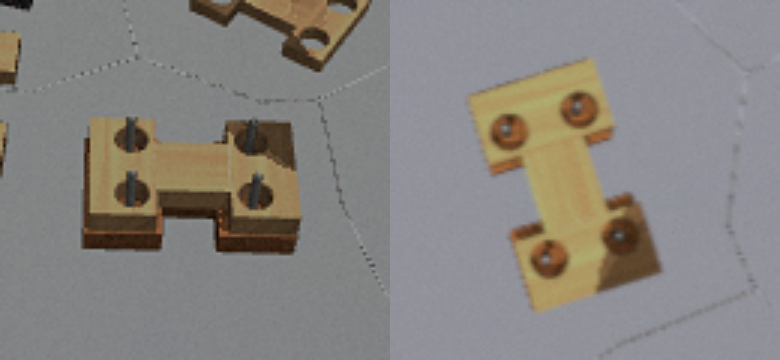

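The longer board is seated: all four posts stand in its holes (side crop (131,135), (250,135), (132,188), (255,190)) and it lies flat on the base. Next I grasp the shorter board.

```bash
python3 -m crank '0 -0.0025 0.08 0 0 0 0;0 -0.0025 0.15 0 0 0 0;0 -0.0025 0.2 0 0 0 0;0 -0.0025 0.24 0 0 0 0;0 -0.0025 0.259 0 0 0 0;0 -0.0025 0.259 0 0 0 0;0 -0.0025 0.259 0 0 0 1;0 -0.0025 0.259 0 0 0 1;0 -0.0025 0.259 0 0 0 1;0 -0.0025 0.259 0 0 0 1;0 -0.0025 0.259 0 0 0 1;0 -0.0025 0.259 0 0 0 1;0 -0.0025 0.259 0 0 0 1;0 -0.0025 0.259 0 0 0 1' 40; python3 plan.py .5092 -.271 .15 -.307
```

```text
t: 10.8
eef_pos: [0.51, -0.2725, 0.0073]
tool_rot: [0.001, 0.153, 0.988, -0.0]
contact_force: [-0.7, 1.0, 4.8]
gripper_width: 0.572
grasp_force: 41.4
t 10.8 eef [ 0.51   -0.2725  0.0073] q7 1.85 F [-0.7  1.   4.8] w 0.572 g 41.4
row [ 0.0017  0.0024 -0.2854] [0.     0.0008 0.0002] rows>= 3.0
```

```bash
python3 -m crank '0 0 -0.03 0 0 0 1;0 0 -0.1 0 0 0 1;0 0 -0.18 0 0 0 1;0 0 -0.26 0 0 0 1;0 0 -0.32 0 0 0 1;0 0 -0.32 0 0 0 1;0 0 -0.32 0 0 0 1' 60; python3 plan.py .5375 -.0213 .16 .281
```

```text
t: 11.5
eef_pos: [0.509, -0.2721, 0.167]
tool_rot: [0.001, 0.153, 0.988, -0.0]
contact_force: [0.4, -0.8, -1.2]
gripper_width: 0.568
grasp_force: 65.3
t 11.5 eef [ 0.509  -0.2721  0.167 ] q7 1.78 F [ 0.4 -0.8 -1.2] w 0.568 g 65.3
row [0.0969 0.4955 0.0139] [-1.000e-04  6.000e-04 -1.869e-01] rows>= 6.0
```

```bash
python3 -m crank '0.01 0.06 0 0 0 -0.02 1;0.025 0.13 0 0 0 -0.05 1;0.04 0.21 0 0 0 -0.08 1;0.055 0.29 0 0 0 -0.11 1;0.07 0.37 0 0 0 -0.14 1;0.085 0.43 0 0 0 -0.165 1;0.093 0.475 0 0 0 -0.18 1;0.097 0.4955 0 0 0 -0.187 1;0.097 0.4955 0 0 0 -0.187 1;0.097 0.4955 0 0 0 -0.187 1;0.097 0.4955 0 0 0 -0.187 1' 60; python3 plan.py .5375 -.0213 .0565 .281
python3 - <<'E'
from station import eyes
import cv2,numpy as np
a=cv2.cvtColor(eyes.read_camera("side")["image"],cv2.COLOR_RGB2BGR)
cv2.imwrite("pics/hover2.png",cv2.resize(a[110:250,230:380],(600,560)))
E
```

```text
t: 12.6
eef_pos: [0.5372, -0.0235, 0.1657]
tool_rot: [-0.0, -0.138, 0.99, -0.0]
contact_force: [0.2, -0.1, -0.5]
gripper_width: 0.565
grasp_force: 65.3
t 12.6 eef [ 0.5372 -0.0235  0.1657] q7 1.81 F [ 0.2 -0.1 -0.5] w 0.565 g 65.3
row [-0.0019  0.0042  0.2184] [-0.0003 -0.0002 -0.0011] rows>= 3.0
```

View pics/hover2.png

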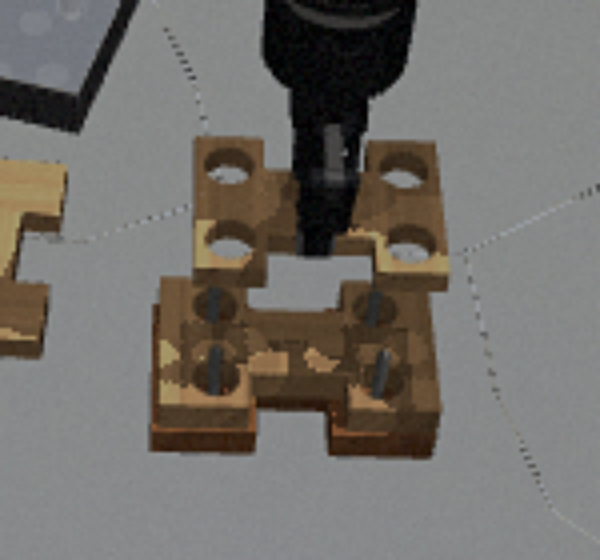

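The shorter board is held level. Its holes are at crop (229,166), (404,170), (230,240) and (411,245); the board below is seated. I check the centre.

```bash
python3 - <<'E'
import pickle;from fit import *
S_=pickle.load(open("side.pkl","rb"))
P=np.array([ray(S_,(230+u/4,110+v/4),.1804) for u,v in((229,166),(404,170),(230,240),(411,245))]);print(P.round(3),P.mean(0))
d=P[0]-P[1]+P[2]-P[3];print(np.arctan2(d[1],d[0]))
E
```

```text
[[ 0.59  -0.037  0.18 ]
 [ 0.494 -0.064  0.18 ]
 [ 0.575  0.018  0.18 ]
 [ 0.479 -0.01   0.18 ]] [ 0.53452376 -0.02329139  0.1804    ]
0.2770762449751265
```

```bash
python3 -m crank '-0.004 0.0035 0.03 0 0 0 1;-0.004 0.0035 0.06 0 0 0 1;-0.004 0.0035 0.08 0 0 0 1;-0.004 0.0035 0.1 0 0 0 1;-0.004 0.0035 0.12 0 0 0 1;-0.004 0.0035 0.14 0 0 0 1;-0.004 0.0035 0.16 0 0 0 1;-0.004 0.0035 0.18 0 0 0 1;-0.004 0.0035 0.195 0 0 0 1;-0.004 0.0035 0.207 0 0 0 1;-0.004 0.0035 0.214 0 0 0 1;-0.004 0.0035 0.217 0 0 0 1;-0.004 0.0035 0.217 0 0 0 1;-0.004 0.0035 0.217 0 0 0 1' 60
```

```text
t: 14.05
eef_pos: [0.5391, -0.019, 0.0576]
tool_rot: [0.0, -0.14, 0.99, 0.0]
contact_force: [-0.6, -0.1, -0.9]
gripper_width: 0.565
grasp_force: 65.3
```

```bash
python3 -m crank '0 0 0.002 0 0 0 1;0 0 0.002 0 0 0 1;0 0 0.002 0 0 0 0;0 0 0.002 0 0 0 0;0 0 0.002 0 0 0 0;0 0 0.002 0 0 0 0;0 0 0.002 0 0 0 0;0 0 0.002 0 0 0 0;0 0 -0.01 0 0 0 0;0 0 -0.05 0 0 0 0;0 0 -0.12 0 0 0 0;0 0 -0.2 0 0 0 0;0 0 -0.28 0 0 0 0;0 0 -0.28 0 0 0 0;0.1 -0.3 -0.28 0 0 0 0;0.1 -0.3 -0.28 0 0 0 0;0.1 -0.3 -0.28 0 0 0 0;0.1 -0.3 -0.28 0 0 0 0;0.1 -0.3 -0.28 0 0 0 0' 60
python3 - <<'E'
from station import eyes
import cv2,numpy as np
a,t=[cv2.cvtColor(eyes.read_camera(n)["image"],cv2.COLOR_RGB2BGR) for n in("side","top")]
cv2.imwrite("pics/placed2.png",np.hstack([cv2.resize(a[140:260,240:370],(390,360)),cv2.resize(t[160:280,210:340],(390,360))]))
E
```

```text
t: 15.95
eef_pos: [0.5316, -0.1794, 0.1971]
tool_rot: [-0.0, -0.138, 0.99, -0.0]
contact_force: [1.2, 1.1, -0.2]
gripper_width: 1.002
grasp_force: 0.0
```

View pics/placed2.png

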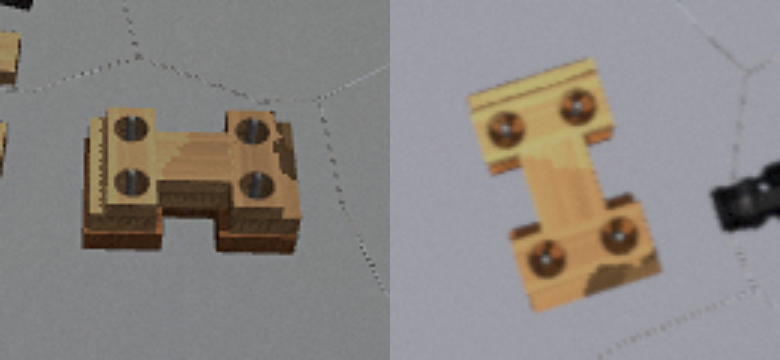

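Both boards lie flat and centred, with posts in all the holes (top crop (505,128), (578,105), (546,260), (619,235)). The gripper is clear.

```bash
python3 -c "
from station import ticket;print(ticket.hand_in())"
```

```text
the job is handed in; nothing more can be done
None
```

Both drilled boards are stacked flat on the stand's posts and released, the plain board was left where it lay, and the job was handed in at about 16 s; the hand-in returned no verdict.

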